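Put a fresh label roll in the label printer

TASK

The label printer has run out: turn the knob on its front deck clockwise as far as it will go and let it spring back, so that the cover pops up, then lift out the empty spool and set it down on the desk clear of the printer. Set the full roll of the same width (not the narrow one) into the cradle with both axle ends down in their slots, and shut the cover until it latches. Set the spools down rather than dropping them, and leave everything else on the desk where it is.

Things in the scene. Friction and masses are not known exactly. Their poses are not given: they have to be found in the camera images.
- cradle (a point): Point where a seated spool's centre lies, 85 mm above the desk, in the label printer: a fixed white box with a domed light grey cover, 226 x 170 mm, 121 mm high shut. x to the printer's rear, y to its left (axle line), z up. Two 8 mm thick cheeks, 40 mm long, inner faces at y = +-29 mm, end 7 mm above the point; slots 11 mm wide, flared above, floor 4 mm below it. Open floor 40 mm below it.
- knob (a joint): Release knob's angle about its vertical axis, rad: 0 at rest, grows clockwise seen from above to a hard stop at 1.10. A spring turns it back to 0 when let go (about 0.17 N m at the stop). Past about 0.8 the latch bolt is clear and the cover springs up and stays up.
- knob_grip (a point): Middle of the knob's upright bar grip, on the knob's axis, 83 mm above the desk, 110 mm in front of the cradle point and 50 mm to its right. The bar is 12 mm thick (y of this point) and 40 mm long (x), top 10 mm above this point, round base 12 mm below it. At rest it lies along the printer's x; the point turns with the knob. The console top is 60 mm above the desk.
- cover (a joint): Opening angle of the cover, rad: 0 shut (about 0.01 when latched), 1.75 fully open. A damped spring (0.15 to 0.25 N m) opens it in about a second and holds it open. Pushed down to 0, a spring bolt snaps over its striker and holds it; the last 15 mm take 5 to 10 N at the tab. It can be pushed 0.012 below 0.
- cover_hinge (a point): Middle of the cover's hinge axis, which runs along y, 80 mm behind the cradle point, 61 mm above the desk; axes as the cradle point's. The open cover reaches 85 mm behind it and 150 mm above it.
- cover_tab (a point): Middle of the upper face of the cover's finger tab (50 mm wide, 6 mm thick, 16 mm out from the lower front edge); shut, 62 mm in front of the cradle point, 25 mm left, 67 mm above the desk. Turns with the cover: z is the face's normal (up when shut, to the rear when open), x points to the hinge, 142 mm away. The cover's front wall rises 7 mm behind it, so a fingertip lodges behind the open tab.
- full_spool_center (a point): Full white label roll, 53 mm diameter, 0.13 kg, between two grey rounded-square flanges 56 x 56 mm (x, z), 3 mm thick, 50 mm apart outside; an 8 mm axle stub stands out 11 mm from each (72 mm overall). Point: its centre, on the axle, 28 mm above its underside; y along the axle, z up. Stands on the desk left of the printer.
- spent_spool_center (a point): Empty spool: bare brown card core, 24 mm diameter, between two grey rounded-square flanges 56 x 56 mm (x, z), 3 mm thick, 50 mm apart outside; an 8 mm axle stub stands out 11 mm from each (72 mm overall). Point: its centre, on the axle, 28 mm above its underside; y along the axle, z up. 0.05 kg. It starts in the cradle under the cover. The desk 150 to 250 mm to the right of the cradle point, and up to 100 mm nearer the robot, is clear.
- narrow_spool_center (a point): Narrow full roll for another printer: as the full roll, but only 26 mm over the flanges and 48 mm over the stubs (it would fall between the cheeks). Its centre. Stands left of the printer too; which roll is nearer the robot varies.
- coffee_glass: Glass of coffee, 78 mm across, 88 mm high, far right; leave it. Origin under its middle.
- stapler: Black stapler, 36 x 128 x 43 mm, front left; leave it. Origin under its middle, long axis y.
- clip_tin: Round green tin, 57 mm across, 26 mm high, back left; leave it. Origin under its middle.
- notes_pad: Pad of pale sticky notes, 66 x 66 x 13 mm, front right; leave it. Origin under its middle.
- pen_black: Black pen lying on the desk, 140 mm long (y), right; leave it. Origin under its middle.
- eraser: Eraser, 19 x 46 (y) x 12 mm, left of the rolls; leave it. Origin under its middle.
Not all that is in view belongs to the job. What is shaped like the part that bears full_spool_center but pink or turquoise is not meant.

How it is judged:
By the outcome, as a careful person would: the job done as asked, in the order asked, and still so for the second after the job is handed in, with the robot touching nothing.
It also fails if it takes over 72 s, if anything falls off the work surface, if the arm or the gripper's body presses on something with over 40 N, if the wrist force passes 120 N, or if a joint passes its speed limit or range.

ROBOT

A 7-joint arm with a two-finger parallel gripper is mounted at the origin on a cart in front of the work surface, level with it; the furniture and walls round the work are solid. World frame = base frame: x ahead of the robot, y to its left, z up, the work surface at z = 0. Lengths are in m, angles in rad, forces in N, time in s.
With the tool pointing down it reaches from about 0.4 to 0.925 m from the base axis. Payload 4.1 kg.
Tool frame: the origin (TCP) lies on the centre line of the jaws, within the pads' length; the fingertips stand 14 mm ahead of it and the grasp point (between the pads) lies 5 mm behind it (r.tip_reach is the z of the fingertips in the tool frame, in m); z points along the fingers, y is the line along which they close (so a half turn about z gives the same grasp; the last joint's range is limited). The gripper opens to 85 mm and grips with 20 to 120 N. Pads are 22 mm wide; open, the fingers measure 114 mm over their backs; the gripper's body (76 mm by 85 mm) begins 54 mm behind the grasp point. The pads swing forward as they close: fully open they stand 13 mm farther back than shut.
Start: joints at [1.221, 0.398, 0.045, 1.537, -0.019, 1.207, -0.051], TCP at [0.161, -0.63, 0.245] pointing down, gripper open.
Joint ranges: [-2.82, 2.82], [-0.49, 2.23], [-1.37, 1.46], [0, 2.46], [-1.36, 4.5], [0.23, 2], [-2.94, 2.94]. Speed limits (rad/s): [2.57, 2.57, 3.14, 3.14, 3.14, 3.14, 3.14].

INTERFACE

Orientations are given as a rotation vector (axis times angle).
In Python, from station import r, cams gives the robot as it stands. The module is installed in compiled form; this text tells all that it offers.
- The arm moves only by the shell command python3 -m creep 'ROWS' [FORCE]. ROWS is JSON, a list of rows, each a list of 7 numbers: the turn, a rotation vector about the tool's x, y, z in units of 180 degrees (1.0 is 180 degrees), then the shift along the tool's x, y, z in units of 40 cm (1.0 is 40 cm), then the gripper's target within -1 to 1 (shut at 1, half-way at 0, fully open at -1). A call has 1 to 12 rows; each row is the pose to reach, as a shift and turn from the pose commanded when the call began, along the tool's axes at that moment, turning the shorter way round; what a row does not reach only later rows make up. A row lasts 1/10 s, in which the tool goes at most 50 mm and 8.59 degrees, less where a joint would pass 70% of its speed; a pose out of reach is approached as far as the arm can. A call with a number of a shift or a turn outside -1 to 1 is refused whole. A call with a gripper value outside its range is refused whole. The fingers move at their own pace and stop on an object; FORCE is the grip in N (left out, the last holds). Time passes only in rows, so rows that repeat a pose let the fingers close. It gives the time, the measured TCP pose, the force, the opening and the grip force at its end, in the units of the state.
- r.observe(): the state, without advancing time (a new reading comes with each control period).
- cams.snapshot(name): name is "scene" or "top"; returns a dict with "pixels" (420x560x3 uint8, red, green, blue), "depth" (420x560 float32, m along the optical axis (not along the pixel's ray), 0 where there is no reading), "mtx" (3x3 intrinsics, pixels), "D" ([k1, k2, p1, p2, k3] as OpenCV has them; the pictures are not rectified), "position" and "attitude" of the camera in the world. Camera axes: x right, y up, looking along -z (the intrinsics and any distortion apply to the point x, -y, -z); pixel columns grow to the right and rows downward; lengths in m; the calibration is good to about 2 mm. A picture is of the moment at which its call begins.
- r.hand_in(): hands the job in; it is judged then, once.
The state is a dict: "clock": time; "joint_positions": joint angles; "qd": joint speeds; "joint_efforts": joint torques, N m; "ee_pos": TCP position; "tool_rot": TCP orientation; "force": force on the tool from outside, world axes, zero at the start; "ft_torque": the same for the moment, N m; "finger_gap": finger opening in m; "gripper_force": force on a finger pad.
Only numpy, scipy, OpenCV 4.12 (cv2) and the standard library are available. Lean on these libraries where they do the work, as an engineer would, in place of code of your own. Each camera call takes 0.05 s, during which the arm holds its last target. There are 200 camera calls.

## Working session

There is one attempt and no reset: what is moved stays moved. The work goes in short steps, Python scripts to look and compute and a shell command to move; the robot and the scene stay as the last step left them, time stands still between calls to the robot, and variables do not carry over. Pictures are saved under pics/ and viewed, at most 10 in all, crops included, and the job is handed in when it is done.

```bash
mkdir -p pics; cat > h.py <<'E'
import numpy as np, cv2
from scipy.spatial.transform import Rotation as R
from station import r, cams
def rot(a):
    a=np.asarray(a,float)
    return a if a.shape==(3,3) else (R.from_rotvec(a).as_matrix() if a.size==3 else R.from_quat(a).as_matrix())
def cloud(s):
    d=s["depth"];h,w=d.shape
    u,v=np.meshgrid(np.arange(w),np.arange(h))
    p=cv2.undistortPoints(np.stack([u,v],-1).reshape(-1,1,2).astype(float),np.array(s["mtx"]),np.array(s["D"])).reshape(h,w,2)
    c=np.stack([p[...,0]*d,-p[...,1]*d,-d],-1)
    return c@rot(s["attitude"]).T+np.array(s["position"])
def snap(n,f=None):
    s=cams.snapshot(n)
    if f: cv2.imwrite("pics/"+f,s["pixels"][...,::-1])
    return s
def to(p,rv=None):
    "rows units for going to world p and orientation rv from present pose"
    o=r.observe();A=rot(o["tool_rot"])
    sh=A.T@(np.array(p)-o["ee_pos"])/0.4
    t=np.zeros(3) if rv is None else R.from_matrix(A.T@rot(rv)).as_rotvec()/np.pi
    return np.round(np.r_[t,sh],4)
E
python3 - <<'E'
from h import *
o=r.observe();print(o, r.tip_reach)
print(rot(o["tool_rot"]).round(3))
for n in("scene","top"):
    s=snap(n,n+"0.png");print(n,s["position"],s["attitude"],s["mtx"],s["D"])
    np.save(n+"0.npy",cloud(s))
E
```

```text
{'clock': 0.0, 'joint_positions': array([ 1.22098423,  0.3992183 ,  0.04502769,  1.53788269, -0.01871047,
        1.20692978, -0.05072372]), 'qd': array([-0.00054617,  0.00081868, -0.00077498,  0.00013981, -0.00115052,
       -0.00062524,  0.00052999]), 'joint_efforts': array([ 1.61401949e-04, -4.75114918e+01,  1.36472449e+00, -2.54217499e+01,
        1.16965547e-02,  9.51197930e-03,  1.76097984e-06]), 'ee_pos': array([ 0.16119898, -0.62905501,  0.24424514]), 'tool_rot': array([-3.11493861e+00, -3.92835733e-01,  5.93884985e-04]), 'force': array([ 0.31185841, -0.68521457,  0.27963344]), 'ft_torque': array([ 0.00988127, -0.02831918, -0.00032752]), 'gripper_force': 0.0, 'finger_gap': 0.08518096484582358} 0.014
[[ 0.969  0.248 -0.001]
 [ 0.248 -0.969  0.002]
 [-0.    -0.002 -1.   ]]
scene [0.07195537 0.54671619 0.92200185] [ 0.35797249 -0.88913582 -2.28211991] [[402.23429473   0.         278.52966228]
 [  0.         402.23429473 211.90927611]
 [  0.           0.           1.        ]] [-0.09060366  0.          0.          0.          0.        ]
top [ 0.48373578 -0.01696386  1.30508116] [ 0.05354076 -0.06002486 -1.55731013] [[431.58604315   0.         276.00620302]
 [  0.         431.58604315 208.29912895]
 [  0.           0.           1.        ]] [-0.11949793  0.          0.          0.          0.        ]
```

View pics/top0.png

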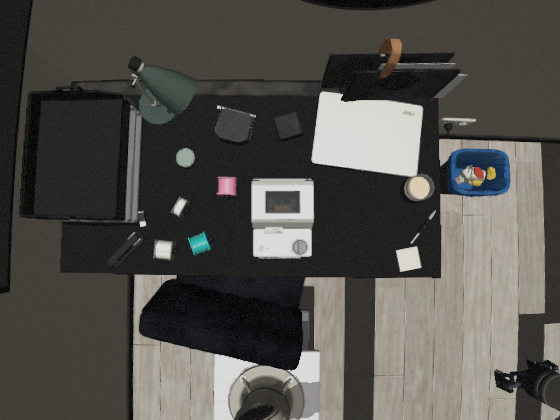

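View pics/scene0.png

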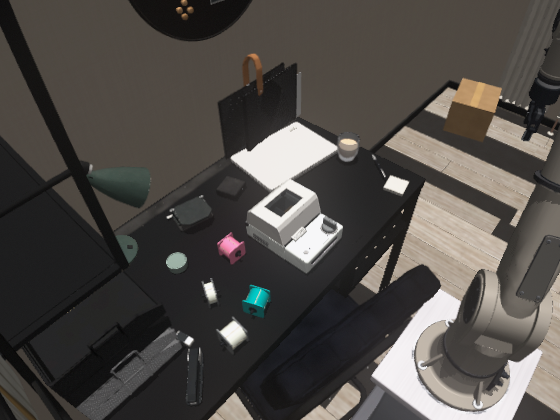

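Top view: printer around (282,215), with the knob at (299,247). The full white roll is at (164,250) and the narrow one at (180,207); the turquoise (199,243) and pink (227,186) rolls are decoys. Stapler (125,248), pad (408,259), pen (424,226), glass (419,187).

```bash
python3 - <<'E'
from h import *
P=np.load("top0.npy");I=cv2.imread("pics/top0.png")
g=I.min(2)
def rep(n,m,zr):
    m=m&(P[...,2]>zr[0])&(P[...,2]<zr[1])
    q=P[m];
    if len(q)<5: print(n,"few",len(q));return
    r_=cv2.minAreaRect((q[:,:2]*1000).astype(np.float32))
    print(n,len(q),"c",np.round(r_[0],1),"size",np.round(r_[1],1),"ang",round(r_[2],1),"z med/max",q[:,2].mean().round(4),q[:,2].max().round(4))
def box(u0,v0,u1,v1):
    m=np.zeros(g.shape,bool);m[v0:v1,u0:u1]=1;return m
rep("printer",box(240,170,325,265),(.04,.2))
rep("covertop",box(240,170,325,235),(.108,.14))
rep("console",box(240,226,325,265),(.052,.068))
rep("knob",box(286,236,315,260),(.08,.11))
rep("knobbase",box(286,236,315,260),(.067,.11))
rep("full",box(145,232,184,268),(.012,.08))
rep("fullhi",box(145,232,184,268),(.04,.08))
rep("narrow",box(168,192,192,222),(.012,.08))
rep("turq",box(186,228,214,258),(.012,.08))
print(P[390:400:9,100:400:60].round(3).tolist()[:0], P[225,170:420:40].round(3))
P=np.load("scene0.npy")
rep("S full",box(212,314,252,354),(.012,.08))
rep("S knob",box(318,214,342,236),(.08,.11))
big=lambda n,a,b,c,d,k:cv2.imwrite(n,cv2.resize(cv2.imread("pics/scene0.png" if 's' in n[5:6] else "pics/top0.png")[b:d,a:c],None,fx=k,fy=k,interpolation=cv2.INTER_CUBIC))
big("pics/t_crop.png",140,165,330,275,4)
E
```

```text
printer 4638 c [547.  -37.9] size [227.6 171.5] ang 0.8 z med/max 0.0953 0.1285
covertop 2539 c [589.8 -38. ] size [115. 167.] ang 0.7 z med/max 0.1201 0.1285
console 1470 c [477.  -39.9] size [ 86.2 167.6] ang 0.7 z med/max 0.06 0.068
knob 58 c [463.7 -88.6] size [39.4  8.7] ang 0.6 z med/max 0.0926 0.0976
knobbase 152 c [463.7 -88.4] size [38.8 38.3] ang 25.7 z med/max 0.0797 0.0976
full 367 c [448.7 307.8] size [71.8 55.8] ang 79.8 z med/max 0.0471 0.0608
fullhi 292 c [451.4 307.4] size [51.  55.9] ang 87.3 z med/max 0.0513 0.0608
narrow 237 c [576.3 262.3] size [43.2 60.6] ang 42.4 z med/max 0.0459 0.0601
turq 370 c [468.9 200.9] size [54.3 71. ] ang 22.0 z med/max 0.0478 0.0618
[] [[ 0.523  0.3   -0.001]
 [ 0.525  0.177  0.001]
 [ 0.527  0.056 -0.001]
 [ 0.525 -0.062  0.086]
 [ 0.53  -0.186  0.001]
 [ 0.531 -0.309 -0.   ]
 [ 0.533 -0.434 -0.003]]
S full 609 c [451.9 306.8] size [71.2 58.8] ang 87.4 z med/max 0.0461 0.0607
S knob 88 c [464.9 -90.1] size [39.7 13.9] ang 3.0 z med/max 0.0908 0.0976
```

View pics/t_crop.png

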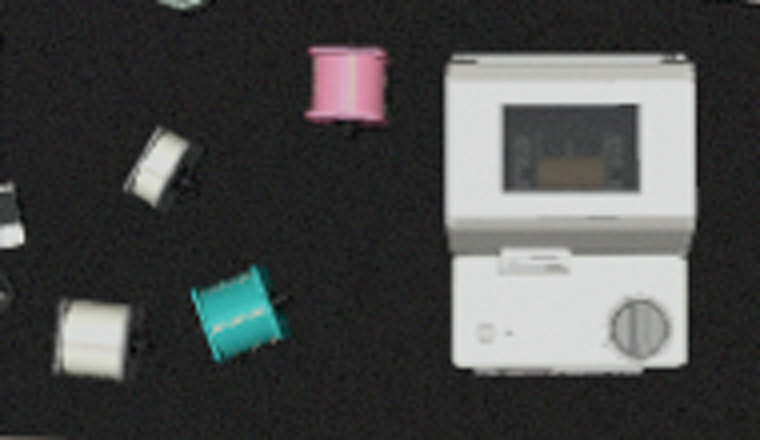

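Views agree. The knob is at (0.464,-0.089), with its top at about 93 mm as stated. The printer's yaw is about 0.7°, which puts the cradle at about (0.573,-0.038). The full roll is at (0.451,0.307) with yaw about -2.7°.

```bash
python3 - <<'E'
from h import *
rv=(R.from_euler('z',.7,degrees=True)*R.from_euler('x',180,degrees=True)).as_rotvec()
print(to([.464,-.089,.17],rv), to([.464,-.089,.25],rv))
E
```

```text
[-5.0000e-04  1.0000e-04  7.6000e-02  1.0686e+00 -1.1198e+00  1.8770e-01] [-5.0000e-04  1.0000e-04  7.6000e-02  1.0686e+00 -1.1202e+00 -1.2300e-02]
```

```bash
python3 -m creep '[[0,0,0.076,0.98,-1,0,0.3],[0,0,0.076,0.98,-1,0,0.3],[0,0,0.076,0.98,-1,0,0.3],[0,0,0.076,0.98,-1,0,0.3],[0,0,0.076,0.98,-1,0,0.3],[0,0,0.076,0.98,-1,0,0.3],[0,0,0.076,0.98,-1,0,0.3],[0,0,0.076,0.98,-1,0,0.3],[0,0,0.076,0.98,-1,0,0.3],[0,0,0.076,0.98,-1,0,0.3],[0,0,0.076,0.98,-1,0.1,0.3],[0,0,0.076,0.98,-1,0.18,0.3]]' 40; python3 - <<'E'
from h import *
rv=(R.from_euler('z',.7,degrees=True)*R.from_euler('x',180,degrees=True)).as_rotvec()
print(to([.464,-.089,.13],rv),to([.464,-.089,.089],rv),r.observe()["joint_positions"].round(2))
E
```

```text
clock: 1.3
ee_pos: [0.4463, -0.1412, 0.1752]
tool_rot: [3.14, 0.028, 0.014]
force: [0.8, -0.6, -0.2]
finger_gap: 0.0294
gripper_force: 0.0
[ 0.0004 -0.0028  0.0018  0.0457 -0.1298  0.1132] [ 0.0004 -0.0028  0.0018  0.0448 -0.1299  0.2157] [ 0.52  0.15 -0.33  2.04  0.06  0.95 -1.4 ]
```

```bash
python3 -m creep '[[0,0,0,0.045,-0.13,0,0.3],[0,0,0,0.045,-0.13,0.05,0.3],[0,0,0,0.045,-0.13,0.1,0.3],[0,0,0,0.045,-0.13,0.1,0.3]]'; python3 - <<'E'
from h import *
rv=(R.from_euler('z',.7,degrees=True)*R.from_euler('x',180,degrees=True)).as_rotvec()
print(to([.464,-.089,.089],rv),r.observe()["joint_positions"].round(2),r.observe()["finger_gap"])
E
```

```text
clock: 1.7
ee_pos: [0.4567, -0.0919, 0.1308]
tool_rot: [-3.14, -0.021, 0.01]
force: [-0.6, -0.9, 0.1]
finger_gap: 0.0298
gripper_force: 0.0
[-0.0004  0.002   0.0004  0.0189 -0.0068  0.1044] [ 0.43  0.22 -0.37  2.07  0.1   0.87 -1.55] 0.029806315579802137
```

```bash
python3 -m creep '[[0,0,0,0.008,-0.003,0.04,0.3],[0,0,0,0.008,-0.003,0.06,0.3],[0,0,0,0.008,-0.003,0.06,0.3]]'; python3 - <<'E'
from h import *
rv=(R.from_euler('z',.7,degrees=True)*R.from_euler('x',180,degrees=True)).as_rotvec()
print(to([.464,-.089,.089],rv),r.observe()["joint_positions"].round(2),r.observe()["finger_gap"])
E
```

```text
clock: 2.0
ee_pos: [0.4615, -0.0918, 0.1088]
tool_rot: [-3.141, -0.018, 0.003]
force: [0.0, -0.1, -0.3]
finger_gap: 0.0301
gripper_force: 0.0
[-0.      0.0007 -0.0002  0.0065 -0.0068  0.0495] [ 0.42  0.26 -0.36  2.09  0.12  0.82 -1.57] 0.030056255027294854
```

```bash
python3 -m creep '[[0,0,0,0.006,-0.007,0.02,0.3],[0,0,0,0.006,-0.007,0.047,0.3],[0,0,0,0.006,-0.007,0.047,0.3],[0,0,0,0.006,-0.007,0.047,0.9],[0,0,0,0.006,-0.007,0.047,0.9],[0,0,0,0.006,-0.007,0.047,0.9],[0,0,0,0.006,-0.007,0.047,0.9]]' 40
```

```text
clock: 2.7
ee_pos: [0.4644, -0.0909, 0.0905]
tool_rot: [3.139, 0.017, -0.0]
force: [0.3, -5.7, -3.0]
finger_gap: 0.0109
gripper_force: 42.4
```

```bash
python3 -m creep '[[0,0,0.05,0,0,0,0.9],[0,0,0.1,0,0,0,0.9],[0,0,0.14,0,0,0,0.9],[0,0,0.19,0,0,0,0.9],[0,0,0.24,0,0,0,0.9],[0,0,0.28,0,0,0,0.9],[0,0,0.32,0,0,0,0.9],[0,0,0.35,0,0,0,0.9],[0,0,0.36,0,0,0,0.9],[0,0,0.37,0,0,0,0.9],[0,0,0.37,0,0,0,0.9]]' 60; python3 - <<'E'
from h import *
s=snap("scene","k1.png");o=r.observe()
print(o["ft_torque"],o["joint_positions"].round(2),np.degrees(R.from_rotvec(o["tool_rot"]).as_euler('zyx')).round(1))
E
```

```text
clock: 3.8
ee_pos: [0.4644, -0.091, 0.0906]
tool_rot: [2.637, -1.699, 0.004]
force: [-0.7, -6.9, -1.0]
finger_gap: 0.0102
gripper_force: 72.7
[-1.32395026  0.06828992  1.41746447] [ 0.22  0.28 -0.14  2.1   0.06  0.77 -2.67] [ 65.6  -0.  179.7]
```

View pics/k1.png

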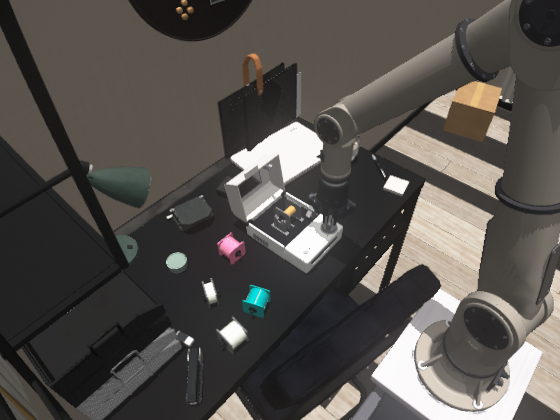

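The cover is open (around 255,185) and the empty spool shows at (290,211). Next I turn the knob back while holding it, release and lift.

```bash
python3 -m creep '[[0,0,-0.06,0,0,0,0.9],[0,0,-0.12,0,0,0,0.9],[0,0,-0.18,0,0,0,0.9],[0,0,-0.24,0,0,0,0.9],[0,0,-0.3,0,0,0,0.9],[0,0,-0.36,0,0,0,0.9],[0,0,-0.36,0,0,0,0.9],[0,0,-0.36,0,0,0,0.9],[0,0,-0.36,0,0,0,0.3],[0,0,-0.36,0,0,0,0.3],[0,0,-0.36,0,0,-0.06,0.3],[0,0,-0.37,0,0,-0.2,0]]' 40; python3 - <<'E'
from h import *
s=snap("top");P=cloud(s);I=s["pixels"].astype(int)
o=r.observe();print(o["joint_positions"].round(2))
# cradle area: find brown core
R_,G,B=I[...,0],I[...,1],I[...,2]
for s_ in ("top","scene"):
    s=snap(s_);P=cloud(s);I=s["pixels"].astype(int);R_,G,B=I[...,0],I[...,1],I[...,2]
    near=(abs(P[...,0]-.573)<.06)&(abs(P[...,1]+.038)<.05)
    m=near&(R_-B>40)&(P[...,2]>.07)
    q=P[m];print(s_,len(q),q.mean(0) if len(q) else 0,q.min(0) if len(q) else 0,q.max(0) if len(q) else 0)
    m=near&(P[...,2]>.1)&(P[...,2]<.13);q=P[m];print(len(q));
    if len(q)>5: print(cv2.minAreaRect((q[:,:2]*1000).astype(np.float32)))
rv=(R.from_euler('z',90.7,degrees=True)*R.from_euler('x',180,degrees=True)).as_rotvec()
print(to([.573,-.038,.17],rv))
E
```

```text
clock: 5.05
ee_pos: [0.4618, -0.0875, 0.1624]
tool_rot: [-3.139, -0.02, 0.013]
force: [1.4, -0.5, 0.6]
finger_gap: 0.0424
gripper_force: 0.0
[ 0.43  0.17 -0.38  2.02  0.08  0.95 -1.54]
top 132 [ 0.57331121 -0.03947226  0.0952138 ] [ 0.56138138 -0.06096112  0.08428159] [ 0.58477547 -0.01844523  0.115026  ]
73
((573.0013427734375, -40.80048370361328), (53.102909088134766, 50.08232879638672), 0.7370164394378662)
scene 77 [ 0.57121817 -0.0457206   0.09680708] [ 0.55522472 -0.06280206  0.08460372] [ 0.58426319 -0.01692382  0.11585208]
145
((575.4439697265625, -40.06132507324219), (57.18352127075195, 52.669063568115234), 0.7519320845603943)
[ 0.0024 -0.0017 -0.5001  0.2647 -0.1224 -0.0032]
```

```bash
python3 -m creep '[[0,0,-0.05,0.03,-0.01,0,0],[0,0,-0.1,0.06,-0.03,0,0],[0,0,-0.15,0.1,-0.05,0,0],[0,0,-0.2,0.15,-0.08,0,0],[0,0,-0.25,0.2,-0.1,0,0],[0,0,-0.3,0.265,-0.118,0,0],[0,0,-0.35,0.265,-0.118,0,0],[0,0,-0.4,0.265,-0.118,0,0],[0,0,-0.45,0.265,-0.118,0,0],[0,0,-0.5,0.265,-0.118,0,0],[0,0,-0.5,0.265,-0.118,0.02,0],[0,0,-0.5,0.265,-0.118,0.04,0]]' 25; python3 - <<'E'
from h import *
rv=(R.from_euler('z',90.7,degrees=True)*R.from_euler('x',180,degrees=True)).as_rotvec()
print(to([.573,-.0395,.080],rv),r.observe()["joint_positions"].round(2))
E
```

```text
clock: 6.4
ee_pos: [0.5697, -0.0397, 0.1474]
tool_rot: [-2.208, -2.234, 0.0]
force: [-0.0, -0.4, 0.9]
finger_gap: 0.0428
gripper_force: 0.0
[-0.0003 -0.0002 -0.0002  0.0002  0.0084  0.1686] [ 0.51  0.41 -0.64  1.82  0.29  1.   -0.24]
```

```bash
python3 -m creep '[[0,0,0,0,0.006,0.05,0],[0,0,0,0,0.006,0.1,0],[0,0,0,0,0.006,0.14,0],[0,0,0,0,0.006,0.167,0],[0,0,0,0,0.006,0.167,0],[0,0,0,0,0.006,0.167,0],[0,0,0,0,0.006,0.167,0.9],[0,0,0,0,0.006,0.167,0.9],[0,0,0,0,0.006,0.167,0.9],[0,0,0,0,0.006,0.167,0.9]]' 25
```

```text
clock: 7.4
ee_pos: [0.5733, -0.0401, 0.0826]
tool_rot: [2.207, 2.234, 0.002]
force: [0.5, -0.3, 4.3]
finger_gap: 0.0235
gripper_force: 28.1
```

```bash
python3 -m creep '[[0,0,0,0,0,-0.04,0.9],[0,0,0,0,0,-0.1,0.9],[0,0,0,0,0,-0.16,0.9],[0,0,0,0,0,-0.2,0.9],[0,0,0,-0.1,-0.02,-0.2,0.9],[0,0,0,-0.2,-0.04,-0.2,0.9],[0,0,0,-0.3,-0.06,-0.2,0.9],[0,0,0,-0.4,-0.08,-0.2,0.9],[0,0,0,-0.5,-0.1,-0.18,0.9],[0,0,0,-0.5125,-0.1,-0.08,0.9],[0,0,0,-0.5125,-0.1,0.02,0.9],[0,0,0,-0.5125,-0.1,0.08,0.9]]'; python3 - <<'E'
from h import *
rv=(R.from_euler('z',90.7,degrees=True)*R.from_euler('x',180,degrees=True)).as_rotvec()
print(to([.53,-.245,.0255],rv),r.observe()["joint_positions"].round(2))
s=snap("scene","p1.png")
E
```

```text
clock: 8.6
ee_pos: [0.5328, -0.246, 0.0472]
tool_rot: [-2.207, -2.23, 0.003]
force: [-0.5, 0.5, -0.3]
finger_gap: 0.0235
gripper_force: 27.7
[-0.0012 -0.0004 -0.0006  0.0025 -0.0067  0.0543] [ 0.76  0.56 -0.53  1.85  0.37  0.84  0.06]
```

View pics/p1.png

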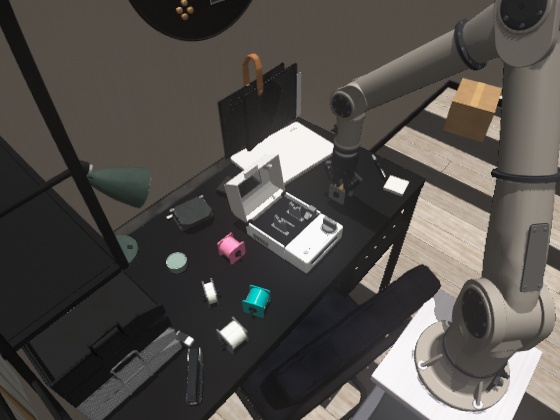

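Spool in the gripper at (340,192), cradle empty. Lowering gently.

```bash
python3 -m creep '[[0,0,0,0,0,0.025,0.9],[0,0,0,0,0,0.04,0.9],[0,0,0,0,0,0.048,0.9],[0,0,0,0,0,0.052,0.9],[0,0,0,0,0,0.052,0.9]]'
```

```text
clock: 9.15
ee_pos: [0.5355, -0.2458, 0.0296]
tool_rot: [2.207, 2.234, 0.0]
force: [0.8, -0.2, -0.8]
finger_gap: 0.0235
gripper_force: 27.7
```

```bash
python3 -m creep '[[0,0,0,0,0,0.008,0.9],[0,0,0,0,0,0.012,0.9],[0,0,0,0,0,0.012,0.9]]'
```

```text
clock: 9.45
ee_pos: [0.5356, -0.2459, 0.0257]
tool_rot: [2.207, 2.234, -0.001]
force: [-1.8, 0.8, 8.6]
finger_gap: 0.0236
gripper_force: 28.8
```

```bash
python3 -m creep '[[0,0,0,0,0,0,0.3],[0,0,0,0,0,0,0.1],[0,0,0,0,0,0,0],[0,0,0,0,0,-0.08,0],[0,0,0,0,0,-0.2,0],[0,0,0,0.1,-0.01,-0.3,-0.3],[0,0,0,0.22,-0.03,-0.38,-0.5],[0,0,0,0.34,-0.06,-0.4,-0.6],[0,0,0,0.46,-0.1,-0.4,-0.6],[0,0,0,0.58,-0.14,-0.4,-0.6],[0,0,0,0.7,-0.18,-0.4,-0.6],[0,0,0,0.82,-0.2,-0.4,-0.6]]'; python3 - <<'E'
from h import *
rv=(R.from_euler('z',87.3,degrees=True)*R.from_euler('x',180,degrees=True)).as_rotvec()
print(to([.4515,.307,.1],rv),r.observe()["joint_positions"].round(2))
for n in("top","scene"):
    s=snap(n);P=cloud(s)
    m=(abs(P[...,0]-.535)<.06)&(abs(P[...,1]+.246)<.07)&(P[...,2]>.01)&(P[...,2]<.09);q=P[m]
    print(len(q),q.max(0),cv2.minAreaRect((q[:,:2]*1000).astype(np.float32)))
E
```

```text
clock: 10.65
ee_pos: [0.4525, 0.0693, 0.184]
tool_rot: [2.208, 2.233, -0.001]
force: [1.4, -0.2, 0.5]
finger_gap: 0.0684
gripper_force: 0.0
[0.000e+00 4.000e-04 1.860e-02 5.945e-01 4.300e-03 2.093e-01] [ 0.48  0.17 -0.79  2.03  0.15  0.99 -0.37]
248 [ 0.56288882 -0.20899958  0.06034137] ((535.475830078125, -244.9490203857422), (54.42899703979492, 71.90443420410156), 0.507290244102478)
379 [ 0.56686925 -0.21026251  0.06183595] ((538.14453125, -242.32427978515625), (56.75643539428711, 64.1915054321289), 0.7269099354743958)
```

Empty spool stands upright on the desk. Going to the full roll.

```bash
python3 -m creep '[[0,0,0.01,0.12,0,0,-0.6],[0,0,0.018,0.24,0,0,-0.6],[0,0,0.018,0.36,0,0,-0.6],[0,0,0.018,0.48,0.002,0.02,-0.6],[0,0,0.018,0.56,0.002,0.08,-0.6],[0,0,0.018,0.575,0.002,0.14,-0.6],[0,0,0.018,0.575,0.002,0.17,-0.6],[0,0,0.018,0.575,0.002,0.17,-0.6]]'; python3 - <<'E'
from h import *
rv=(R.from_euler('z',87.3,degrees=True)*R.from_euler('x',180,degrees=True)).as_rotvec()
print(to([.4515,.307,.0235],rv),r.observe()["joint_positions"].round(2),r.observe()["ee_pos"])
E
```

```text
clock: 11.55
ee_pos: [0.4511, 0.2961, 0.114]
tool_rot: [-2.271, -2.171, 0.008]
force: [0.9, 0.5, -0.2]
finger_gap: 0.0683
gripper_force: 0.0
[-0.0011  0.001   0.0007  0.0281  0.0005  0.2262] [-0.01  0.45 -0.81  1.92  0.4   0.95 -1.06] [0.45111519 0.29607643 0.11401162]
```

```bash
python3 -m creep '[[0,0,0,0.024,0.001,0.04,-0.6],[0,0,0,0.024,0.001,0.1,-0.6],[0,0,0,0.024,0.001,0.15,-0.6],[0,0,0,0.024,0.001,0.19,-0.6],[0,0,0,0.024,0.001,0.205,-0.6],[0,0,0,0.024,0.001,0.205,-0.6],[0,0,0,0.024,0.001,0.205,-0.6]]'; python3 - <<'E'
from h import *
rv=(R.from_euler('z',87.3,degrees=True)*R.from_euler('x',180,degrees=True)).as_rotvec()
print(to([.4515,.307,.0235],rv),r.observe()["ee_pos"])
E
```

```text
clock: 12.25
ee_pos: [0.4535, 0.3079, 0.035]
tool_rot: [2.27, 2.171, 0.002]
force: [0.1, 0.3, 0.9]
finger_gap: 0.0683
gripper_force: 0.0
[ 0.0004 -0.0003  0.0007 -0.0025 -0.005   0.0286] [0.45354262 0.30789717 0.03495981]
```

```bash
python3 -m creep '[[0,0,0,-0.002,-0.004,0.02,-0.6],[0,0,0,-0.002,-0.004,0.026,-0.6],[0,0,0,-0.002,-0.004,0.026,-0.6],[0,0,0,-0.002,-0.004,0.026,0.8],[0,0,0,-0.002,-0.004,0.026,0.8],[0,0,0,-0.002,-0.004,0.026,0.8]]' 35
```

```text
clock: 12.85
ee_pos: [0.4512, 0.3071, 0.024]
tool_rot: [2.27, 2.171, 0.0]
force: [-1.6, -0.3, 2.3]
finger_gap: 0.0528
gripper_force: 36.7
```

```bash
python3 -m creep '[[0,0,0,0,0,-0.05,0.8],[0,0,0,0,0,-0.15,0.8],[0,0,0,0,0,-0.27,0.8],[0,0,0,-0.06,0.02,-0.37,0.8],[0,0,-0.018,-0.16,0.06,-0.39,0.8],[0,0,-0.018,-0.27,0.1,-0.39,0.8],[0,0,-0.018,-0.38,0.15,-0.39,0.8],[0,0,-0.018,-0.49,0.2,-0.39,0.8],[0,0,-0.018,-0.6,0.25,-0.39,0.8],[0,0,-0.018,-0.71,0.3,-0.39,0.8],[0,0,-0.018,-0.8,0.335,-0.39,0.8],[0,0,-0.018,-0.85,0.344,-0.39,0.8]]'
python3 -m creep '[[0,0,0,0,0,0,0.8],[0,0,0,0,0,0,0.8],[0,0,0,0,0,0,0.8]]'
python3 - <<'E'
from h import *
rv=(R.from_euler('z',90.7,degrees=True)*R.from_euler('x',180,degrees=True)).as_rotvec()
print(to([.573,-.0395,.081],rv),r.observe()["ee_pos"],r.observe()["joint_positions"].round(2))
s=snap("scene","f1.png");P=cloud(s)
cv2.imwrite("pics/f1c.png",cv2.resize(cv2.imread("pics/f1.png")[130:290,200:400],None,fx=4,fy=3.7,interpolation=cv2.INTER_CUBIC))
I=s["pixels"].astype(int)
e=r.observe()["ee_pos"]
for n in ("scene","top"):
    s=snap(n);P=cloud(s)
    m=(abs(P[...,0]-e[0])<.045)&(abs(P[...,1]-e[1])<.05)&(P[...,2]>e[2]-.03)&(P[...,2]<e[2]+.031)
    q=P[m];print(n,len(q),np.percentile(q,[1,99],axis=0).round(4))
E
```

```text
clock: 14.05
ee_pos: [0.5744, -0.0441, 0.179]
tool_rot: [2.214, 2.228, -0.002]
force: [-0.1, 1.1, -1.1]
finger_gap: 0.0526
gripper_force: 37.0
clock: 14.35
ee_pos: [0.5731, -0.0367, 0.1797]
tool_rot: [-2.204, -2.238, -0.001]
force: [0.4, 0.8, -0.8]
finger_gap: 0.0524
gripper_force: 37.0
[-0.     -0.0003  0.0009 -0.0071 -0.0004  0.2468] [ 0.5731332  -0.03674054  0.17971004] [ 0.58  0.4  -0.75  1.78  0.31  1.08 -0.26]
scene 432 [[ 0.5352 -0.0535  0.1583]
 [ 0.6064 -0.0021  0.2104]]Traceback (most recent call last):
  File "<stdin>", line 11, in <module>
    return _quantile_unchecked(
        a, q, axis, out, overwrite_input, method, keepdims, weights)
    return _ureduce(a,
                    func=_quantile_ureduce_func,
    ...<5 lines>...
                    overwrite_input=overwrite_input,
                    method=method)
    r = func(a, **kwargs)
    result = _quantile(arr,
                       quantiles=q,
    ...<2 lines>...
                       out=out,
                       weights=wgt)
    slices_having_nans = np.isnan(arr[-1, ...])
                                  ~~~^^^^^^^^^
IndexError: index -1 is out of bounds for axis 0 with size 0
```

View pics/f1c.png

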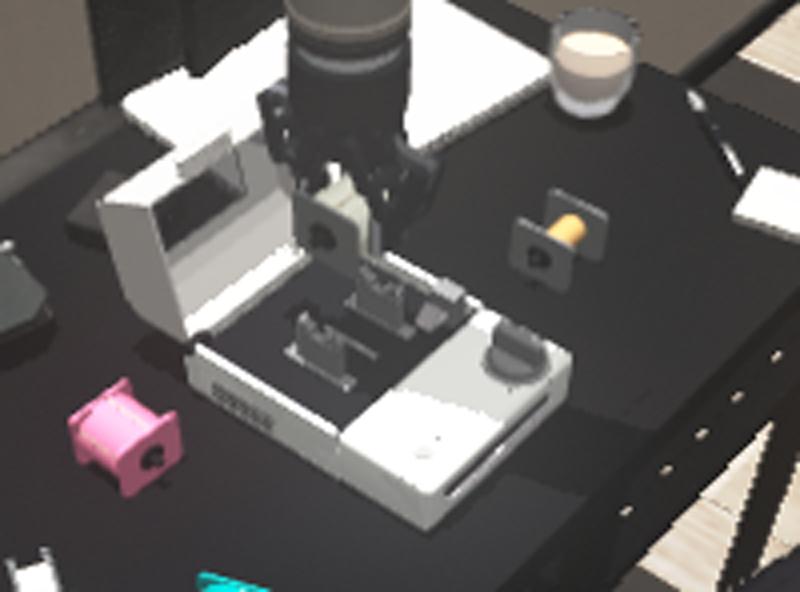

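The crop shows the full roll held level above the two cheeks, the empty spool standing at right, and the cover fully open. A quick check of the flange and cheek lateral positions before lowering.

```bash
python3 - <<'E'
from h import *
s=snap("scene");P=cloud(s);I=s["pixels"].astype(int)
e=r.observe()["ee_pos"];print(e)
m=(abs(P[...,0]-e[0])<.03)&(abs(P[...,1]-e[1])<.05)&(P[...,2]>.152)&(P[...,2]<.212)
y=P[m][:,1]*1000;print("spool",np.histogram(y,np.arange(-66,8,3)))
q=P[m];f=q[(q[:,1]>-.02)&(q[:,1]<-.006)];print("flange",np.median(f,0),np.percentile(f,[3,97],axis=0))
m=(abs(P[...,0]-.573)<.02)&(abs(P[...,1]+.039)<.05)&(P[...,2]>.06)&(P[...,2]<.1)
print("cheek",np.histogram(P[m][:,1]*1000,np.arange(-90,16,3)))
t=P[m];t=t[t[:,2]>.086];print(np.c_[t][np.argsort(t[:,1])].round(4))
E
```

```text
[ 0.57338583 -0.03749286  0.17985141]
spool (array([  0,   2,   1,   1,   2,   2,   3,   6,  12,   8,  21,  11,  24,
        28,  20,   7,  12, 159,  61,   4,   3,   4,   0,   0]), array([-66, -63, -60, -57, -54, -51, -48, -45, -42, -39, -36, -33, -30,
       -27, -24, -21, -18, -15, -12,  -9,  -6,  -3,   0,   3,   6]))
flange [ 0.57149024 -0.01284391  0.18856618] [[ 0.54761482 -0.01579138  0.16007255]
 [ 0.60042349 -0.01011463  0.21128837]]
cheek (array([ 0,  0,  0,  0,  6, 12, 49, 36,  0,  0,  0,  0,  0,  0,  0,  0,  0,
        0,  0,  0,  0,  0,  0,  0,  0,  0,  6, 12, 43, 45,  0,  0,  0,  0,
        0]), array([-90, -87, -84, -81, -78, -75, -72, -69, -66, -63, -60, -57, -54,
       -51, -48, -45, -42, -39, -36, -33, -30, -27, -24, -21, -18, -15,
       -12,  -9,  -6,  -3,   0,   3,   6,   9,  12,  15]))
[[ 0.5634 -0.0764  0.0939]
 [ 0.5894 -0.0763  0.093 ]
 [ 0.5929 -0.0759  0.0951]
 [ 0.559  -0.0757  0.0892]
 [ 0.5581 -0.0744  0.095 ]
 [ 0.5916 -0.0744  0.093 ]
 [ 0.5875 -0.074   0.0919]
 [ 0.5684 -0.0735  0.0928]
 [ 0.5868 -0.0733  0.0888]
 [ 0.5823 -0.0724  0.0883]
 [ 0.5561 -
[... 693 characters left out ...]
 0.5602 -0.0076  0.0948]
 [ 0.5824 -0.0075  0.0913]
 [ 0.5674 -0.0073  0.0898]
 [ 0.571  -0.0072  0.0873]
 [ 0.5561 -0.007   0.0901]
 [ 0.5633 -0.0069  0.0932]
 [ 0.5848 -0.006   0.0866]
 [ 0.5883 -0.0059  0.0967]
 [ 0.5878 -0.0053  0.0934]
 [ 0.5838 -0.005   0.0923]
 [ 0.5579 -0.0048  0.0864]
 [ 0.5577 -0.0047  0.095 ]
 [ 0.591  -0.0046  0.0917]
 [ 0.5907 -0.0045  0.0961]
 [ 0.5574 -0.0043  0.0914]
 [ 0.5647 -0.0041  0.0862]
 [ 0.5793 -0.0041  0.0922]
 [ 0.5608 -0.004   0.0891]
 [ 0.5867 -0.004   0.0911]
 [ 0.5863 -0.0034  0.0877]
 [ 0.5896 -0.003   0.0898]
 [ 0.5822 -0.003   0.0869]
 [ 0.5672 -0.0029  0.0895]
 [ 0.5593 -0.0023  0.0958]
 [ 0.589  -0.0022  0.0868]
 [ 0.5627 -0.002   0.0936]]
```

```bash
python3 -m creep '[[0,0,0,-0.005,0,0.04,0.8],[0,0,0,-0.005,0,0.09,0.8],[0,0,0,-0.005,0,0.13,0.8],[0,0,0,-0.005,0,0.16,0.8],[0,0,0,-0.005,0,0.18,0.8],[0,0,0,-0.005,0,0.195,0.8],[0,0,0,-0.005,0,0.21,0.8],[0,0,0,-0.005,0,0.222,0.8],[0,0,0,-0.005,0,0.232,0.8],[0,0,0,-0.005,0,0.238,0.8],[0,0,0,-0.005,0,0.238,0.8]]'
```

```text
clock: 15.65
ee_pos: [0.5734, -0.0409, 0.0843]
tool_rot: [-2.208, -2.235, 0.0]
force: [0.2, -0.4, 0.2]
finger_gap: 0.0525
gripper_force: 37.1
```

```bash
python3 -m creep '[[0,0,0,0.003,0,0.004,0.8],[0,0,0,0.003,0,0.008,0.8],[0,0,0,0.003,0,0.01,0.8],[0,0,0,0.003,0,0.01,0.8]]'
```

```text
clock: 16.05
ee_pos: [0.5737, -0.0395, 0.0809]
tool_rot: [2.208, 2.235, 0.0]
force: [-0.9, 0.4, 2.2]
finger_gap: 0.0525
gripper_force: 37.4
```

```bash
python3 -m creep '[[0,0,0,0,0,0.004,0.8],[0,0,0,0,0,0.004,0.8],[0,0,0,0,0,0.004,-0.4],[0,0,0,0,0,0.004,-0.55],[0,0,0,0,0,0.004,-0.55],[0,0,0,0,0,-0.04,-0.55],[0,0,0,0,0,-0.14,-0.55],[0,0,0,0,0,-0.25,-0.55],[0,0,0,0,-0.1,-0.35,-0.55],[0,0,0,0,-0.22,-0.45,0.5],[0,0,0,0,-0.3,-0.5,1],[0,0,0,0,-0.3,-0.5,1]]'; python3 - <<'E'
from h import *
o=r.observe();print(o["joint_positions"].round(2))
for n in("top","scene"):
    s=snap(n,"g_"+n+".png");P=cloud(s);I=s["pixels"].astype(int)
    near=(abs(P[...,0]-.573)<.045)&(abs(P[...,1]+.039)<.05)
    m=near&(P[...,2]>.088)&(P[...,2]<.13);q=P[m]
    print(n,len(q),np.percentile(q,[50,98],axis=0).round(4),cv2.minAreaRect((q[:,:2]*1000).astype(np.float32)))
    # open cover tab
    m=(P[...,0]>.61)&(P[...,0]<.76)&(abs(P[...,1]+.038)<.09)&(P[...,2]>.185)&(P[...,2]<.23);q=P[m]
    if len(q): print("cover top",len(q),q.min(0),q.max(0)); t=q[q[:,2]>q[:,2].max()-.012]; print(t.min(0),t.max(0),np.median(t,0))
cv2.imwrite("pics/gc.png",cv2.resize(cv2.imread("pics/g_scene.png")[130:290,200:400],None,fx=4,fy=3.7,interpolation=cv2.INTER_CUBIC))
E
```

```text
clock: 17.25
ee_pos: [0.4519, -0.0411, 0.2835]
tool_rot: [2.205, 2.229, -0.002]
force: [-0.0, -0.4, -1.2]
finger_gap: 0.0228
gripper_force: 0.0
[ 0.8   0.04 -0.82  1.91  0.04  1.2  -0.02]
top 411 [[ 0.5721 -0.0409  0.1068]
 [ 0.5983 -0.0046  0.1151]] ((572.3040161132812, -39.76582336425781), (55.287498474121094, 70.64552307128906), 0.6770893931388855)
cover top 434 [ 0.66873987 -0.1194054   0.18500332] [0.70356557 0.04614135 0.21186574]
[ 0.67776077 -0.03500677  0.19986693] [0.68573259 0.01139962 0.21186574] [ 0.68210721 -0.01173646  0.20723612]
scene 418 [[ 0.5686 -0.031   0.1069]
 [ 0.6015 -0.0032  0.116 ]] ((576.0672607421875, -33.708251953125), (64.24259185791016, 58.73199462890625), 88.59954071044922)
cover top 286 [ 0.66433476 -0.12172031  0.1850713 ] [0.70488132 0.04884062 0.21321324]
[ 0.67931338 -0.03792462  0.20142557] [0.68914769 0.01279036 0.21321324] [ 0.68287565 -0.01289659  0.20772554]
```

View pics/gc.png

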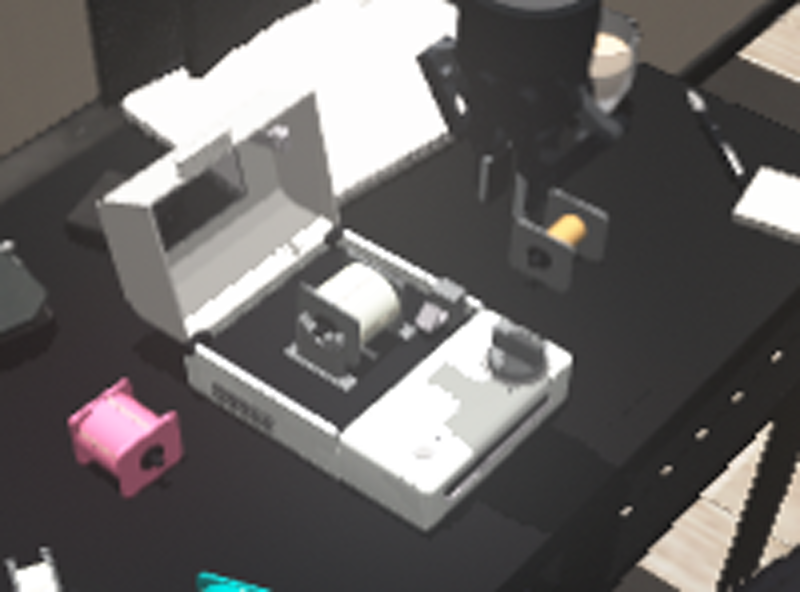

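The full roll sits in the cheeks: its flange tops are at about 113 mm and it is centred at (0.573,-0.0395). The open tab is at x 0.678–0.687, y about -0.0125, top at 0.212. Now rotating the shut gripper to a pose above and behind the tab.

```bash
python3 -m creep '[[0,0,0.045,0,0.05,0,1],[0,0,0.09,0,0.12,0,1],[0,0,0.135,0.01,0.2,0,1],[0,0,0.18,0.02,0.28,0,1],[0,0,0.225,0.03,0.36,0,1],[0,0,0.27,0.04,0.44,0,1],[0,0,0.315,0.05,0.52,0,1],[0,0,0.36,0.06,0.6,0,1],[0,0,0.405,0.07,0.64,0.02,1],[0,0,0.45,0.07,0.64,0.04,1],[0,0,0.5,0.07,0.64,0.06,1],[0,0,0.5,0.07,0.64,0.06,1]]' 40
python3 -m creep '[[0,0,0,0,0,0,1],[0,0,0,0,0,0,1]]'
cat > arc.py <<'E'
from h import *
H=np.array([.653,.061])
rv=(R.from_euler('z',.7,degrees=True)*R.from_euler('x',180,degrees=True)).as_rotvec()
o=r.observe();print(o["ee_pos"],o["joint_positions"].round(2),o["finger_gap"])
def pt(th,rr):
    a=np.radians(th);v=np.array([-rr,.006]);c,s=np.cos(a),np.sin(a)
    return H+[c*v[0]+s*v[1],-s*v[0]+c*v[1]]
print("pre",to([.705,-.0135,.212],rv))
for th in (100,95,90,80,70,60,50,40,30,20,10,5,0):
    E=pt(th,.150);F=pt(th,.142)
    if th>=90: xc=E[0]+.011;z=F[1]
    elif th>=65: xc=F[0]+.011;z=F[1]
    else: xc=E[0]-.003;z=E[1]
    print(th,round(xc,4),round(z+.014,4),to([xc,-.0135,z+.014],rv)[3:])
E
python3 arc.py
```

```text
clock: 18.55
ee_pos: [0.709, -0.0095, 0.2515]
tool_rot: [3.142, 0.02, -0.01]
force: [0.1, -0.1, -0.6]
finger_gap: -0.0003
gripper_force: 0.0
clock: 18.75
ee_pos: [0.7096, -0.0098, 0.2558]
tool_rot: [-3.141, -0.022, 0.001]
force: [0.3, 0.5, -0.4]
finger_gap: -0.0001
gripper_force: 0.0
[ 0.70961285 -0.00984384  0.2558359 ] [ 0.3   0.54 -0.54  1.35  0.28  1.33 -1.8 ] -9.729878120246207e-05
pre [-1.000e-04  1.000e-04  7.000e-04 -1.160e-02  9.000e-03  1.096e-01]
100 0.696 0.2138 [-0.0342  0.0087  0.1051]
95 0.6831 0.2159 [-0.0665  0.0082  0.0998]
90 0.67 0.217 [-0.0991  0.0078  0.0971]
80 0.6453 0.2159 [-0.161   0.0069  0.0999]
70 0.6211 0.2105 [-0.2214  0.006   0.1134]
60 0.5802 0.2079 [-0.3236  0.0046  0.1199]
50 0.5582 0.1938 [-0.3786  0.0038  0.1553]
40 0.539 0.176 [-0.4267  0.0031  0.1997]
30 0.5231 0.1552 [-0.4663  0.0025  0.2518]
20 0.5111 0.1319 [-0.4963  0.0021  0.3099]
10 0.5033 0.107 [-0.5157  0.0019  0.3724]
5 0.5011 0.0941 [-0.5212  0.0018  0.4047]
0 0.5 0.081 [-0.5239  0.0018  0.4373]
```

```bash
python3 -m creep '[[0,0,0,0,0.009,0.05,1],[0,0,0,0,0.009,0.108,1],[0,0,0,0,0.009,0.108,1],[0,0,0,-0.03,0.009,0.106,1],[0,0,0,-0.065,0.008,0.1,1],[0,0,0,-0.1,0.008,0.098,1],[0,0,0,-0.13,0.007,0.098,1],[0,0,0,-0.16,0.007,0.1,1],[0,0,0,-0.19,0.006,0.107,1],[0,0,0,-0.22,0.006,0.113,1],[0,0,0,-0.22,0.006,0.113,1]]'; python3 - <<'E'
from h import *
s=snap("scene","c1.png")
cv2.imwrite("pics/c1c.png",cv2.resize(cv2.imread("pics/c1.png")[110:290,180:400],None,fx=3.3,fy=3.3,interpolation=cv2.INTER_CUBIC))
E
sed -i 's/print("pre"/#&/' arc.py; python3 arc.py
```

```text
clock: 19.85
ee_pos: [0.6213, -0.0137, 0.213]
tool_rot: [3.14, 0.02, 0.004]
force: [0.9, -0.4, 2.3]
finger_gap: -0.0001
gripper_force: 0.7
[ 0.62218459 -0.01364169  0.21312714] [ 0.37  0.42 -0.56  1.64  0.24  1.16 -1.8 ] 3.2259154294140436e-05
100 0.696 0.2138 [ 0.1844  0.002  -0.0011]
95 0.6831 0.2159 [ 0.1522  0.0016 -0.0065]
90 0.67 0.217 [ 0.1196  0.0012 -0.0093]
80 0.6453 0.2159 [ 0.0577  0.0004 -0.0067]
70 0.6211 0.2105 [-0.0028 -0.0004  0.0066]
60 0.5802 0.2079 [-0.105  -0.0017  0.0127]
50 0.5582 0.1938 [-0.1602 -0.0024  0.0479]
40 0.539 0.176 [-0.2084 -0.003   0.0921]
30 0.5231 0.1552 [-0.2482 -0.0036  0.144 ]
20 0.5111 0.1319 [-0.2784 -0.004   0.202 ]
10 0.5033 0.107 [-0.298  -0.0043  0.2644]
5 0.5011 0.0941 [-0.3037 -0.0044  0.2967]
0 0.5 0.081 [-0.3065 -0.0044  0.3293]
```

View pics/c1c.png

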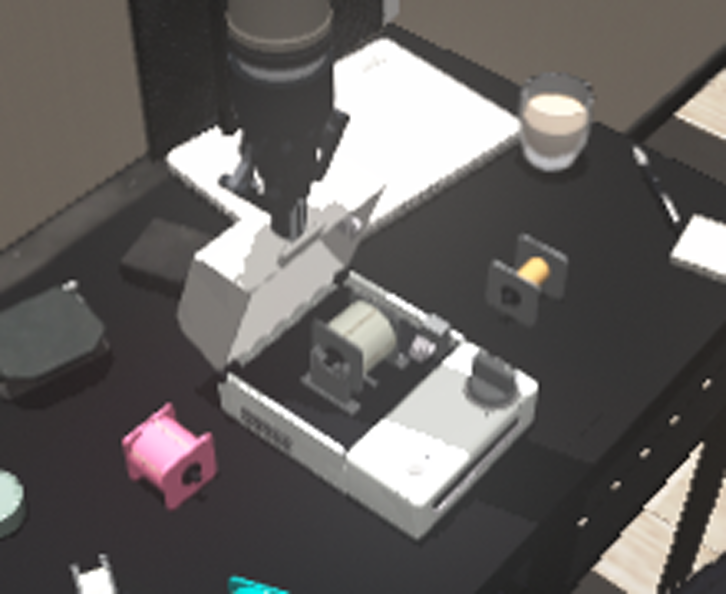

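The fingertip (about 297,220) is lodged behind the tab (~300,240), the cover is at about 70°, and the roll is seated. Continuing down the arc to about 10°.

```bash
python3 -m creep '[[0,0,0,-0.05,-0.001,0.015,1],[0,0,0,-0.09,-0.001,0.02,1],[0,0,0,-0.12,-0.002,0.03,1],[0,0,0,-0.15,-0.002,0.045,1],[0,0,0,-0.18,-0.003,0.068,1],[0,0,0,-0.208,-0.003,0.095,1],[0,0,0,-0.23,-0.003,0.12,1],[0,0,0,-0.25,-0.004,0.147,1],[0,0,0,-0.266,-0.004,0.175,1],[0,0,0,-0.28,-0.004,0.205,1],[0,0,0,-0.291,-0.004,0.235,1],[0,0,0,-0.299,-0.004,0.265,1]]'; python3 arc.py | tail -4; python3 - <<'E'
from h import *
s=snap("scene","c2.png")
cv2.imwrite("pics/c2c.png",cv2.resize(cv2.imread("pics/c2.png")[110:290,180:400],None,fx=3.3,fy=3.3,interpolation=cv2.INTER_CUBIC))
E
```

```text
clock: 21.1
ee_pos: [0.5013, -0.0133, 0.1042]
tool_rot: [-3.141, -0.019, 0.0]
force: [1.4, -0.8, 2.5]
finger_gap: 0.0002
gripper_force: 0.6
20 0.5111 0.1319 [ 0.0244  0.0009 -0.0693]
10 0.5033 0.107 [ 0.005   0.0006 -0.0068]
5 0.5011 0.0941 [-0.0006  0.0006  0.0254]
0 0.5 0.081 [-0.0033  0.0005  0.0581]
```

View pics/c2c.png

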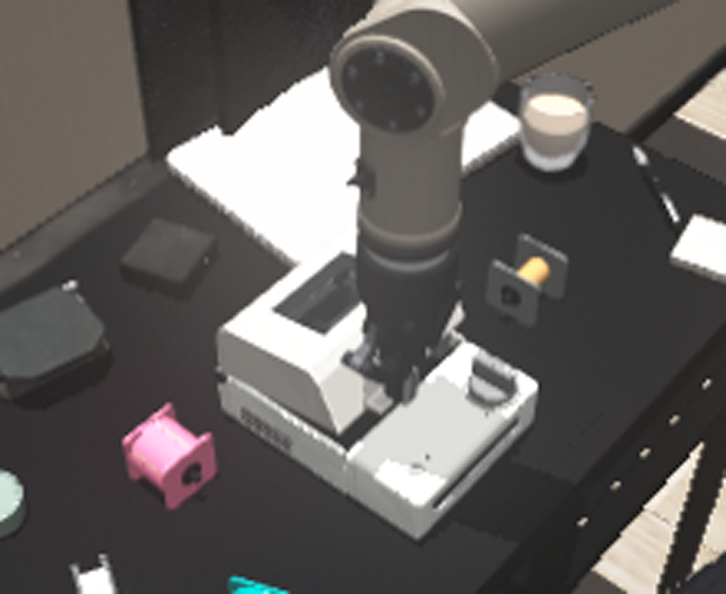

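Cover nearly shut, with the fingertip (~405,390) on the tab. Pressing down stepwise to the latch.

```bash
python3 -m creep '[[0,0,0,0,0,0.02,1],[0,0,0,-0.002,0,0.035,1],[0,0,0,-0.003,0,0.045,1],[0,0,0,-0.003,0,0.052,1],[0,0,0,-0.003,0,0.058,1],[0,0,0,-0.003,0,0.06,1],[0,0,0,-0.003,0,0.06,1]]'
```

```text
clock: 21.85
ee_pos: [0.5002, -0.0134, 0.0809]
tool_rot: [-3.141, -0.019, 0.001]
force: [-2.1, -0.8, 0.9]
finger_gap: 0.0002
gripper_force: 0.5
```

```bash
python3 -m creep '[[0,0,0,0,0,0.004,1],[0,0,0,0,0,0.007,1],[0,0,0,0,0,0.007,1]]'; python3 -m creep '[[0,0,0,0,0,0,1],[0,0,0,0,0,-0.05,1],[0,0,0,0,0,-0.17,1],[0,0,0,-0.1,0,-0.3,1],[0,0,0,-0.15,0.1,-0.4,1],[0,0,0,-0.15,0.22,-0.45,1],[0,0,0,-0.15,0.35,-0.45,1],[0,0,0,-0.15,0.47,-0.45,1],[0,0,0,-0.15,0.6,-0.45,1],[0,0,0,-0.15,0.7,-0.45,1],[0,0,0,-0.15,0.8,-0.45,1],[0,0,0,-0.15,0.8,-0.45,1]]'; python3 - <<'E'
from h import *
for n in("top","scene"):
    s=snap(n,"e_"+n+".png");P=cloud(s)
    for nm,c,h in(("tab",(.511,-.0135),(.006,.02)),("covertop",(.573,-.1),(.02,.01)),("knob",(.464,-.089),(.03,.03))):
        m=(abs(P[...,0]-c[0])<h[0])&(abs(P[...,1]-c[1])<h[1])&(P[...,2]>.055)&(P[...,2]<.25)
        print(n,nm,m.sum(),np.median(P[m][:,2]).round(4))
        if nm=="knob":
            q=P[m&(P[...,2]>.084)];print(cv2.minAreaRect((q[:,:2]*1000).astype(np.float32)))
E
```

```text
clock: 22.15
ee_pos: [0.5005, -0.0134, 0.0796]
tool_rot: [3.141, 0.019, -0.0]
force: [-3.9, -0.7, 12.3]
finger_gap: -0.0002
gripper_force: 5.4
clock: 23.35
ee_pos: [0.4418, -0.3427, 0.2577]
tool_rot: [3.138, 0.001, -0.001]
force: [-0.5, -0.3, -0.2]
finger_gap: 0.0001
gripper_force: 0.0
top tab 69 0.0688
top covertop 110 0.1213
top knob 406 0.0626
((463.7781677246094, -88.57826232910156), (39.324119567871094, 8.73333740234375), 0.168119415640831)
scene tab 60 0.07
scene covertop 71 0.1236
scene knob 352 0.0664
((465.9218444824219, -90.550537109375), (37.882484436035156, 14.498336791992188), 0.7704145312309265)
```

View pics/e_top.png

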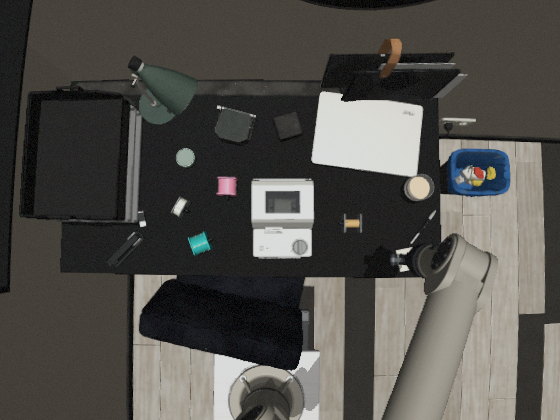

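Top view: cover shut (282,205), knob back along x at (299,247), empty spool standing at (353,224), everything else in place. Checking the window pixels numerically for the roll.

```bash
python3 - <<'E'
from h import *
s=snap("top");P=cloud(s)
for f in("top0","e_top"):
    I=cv2.imread(f"pics/{f}.png");print(f);print(cv2.cvtColor(I,cv2.COLOR_BGR2GRAY)[190:216:2,264:302:3])
I=cv2.imread("pics/e_scene.png");J=cv2.imread("pics/scene0.png")
print(P[200:206:5,270:298:5,2].round(3), I[190:214:4,278:306:4].mean(2).round(),J[190:214:4,278:306:4].mean(2).round())
E
```

```text
top0
[[215 207 207 207 207 208 207 209 208 206 208 205 214]
 [206  65  66  65  64  62  63  65  65  65  64  69 195]
 [205  62  66  63  64  63  64  66  61  63  65  66 196]
 [206  64  62  64  66  66  70  67  68  66  67  66 196]
 [207  69  71  69  67  68  66  68  67  74  69  64 195]
 [206  65  83  72  65  68  71  63  64  80  85  67 194]
 [207  67  80  72  61  67  78  69  65  79  85  62 195]
 [207  69  81  68  77  71  81  78  80  76  81  70 194]
 [206  65  80  71  87  88  88  88  86  77  81  67 187]
 [206  68  73  71  90  90  86  90  89  80  62  68 188]
 [207  68  82  70  86  88  87  88  85  79  83  65 188]
 [208  97 105 102 104 104 107 102 104 107 107  94 190]
 [219 219 219 218 219 219 218 218 218 219 218 219 219]]
e_top
[[217 210 208 208 209 209 209 208 209 209 208 206 216]
 [207  66  66  62  66  64  68  64  68  62  64  64 195]
 [207  63  68  66  68  64  64  66  66  61  65  64 195]
 [208  65  68  68  67  64  69  67  66  64  63  66 197]
 [206  65  69  67  75  70  71  69  72  73  70  66 195]
 [208  65  82  70  92  96  94  92  88  88  85  65 198]
 [206  69  79  70 101 101 101  99 100  85  
[... 179 characters left out ...]
208  66  85  75 106 102 107 103 103  81  78  66 186]
 [210  99 105 103 124 122 124 122 122 108 106  96 189]
 [220 220 218 219 219 220 217 219 218 220 220 220 219]]
[[0.119 0.119 0.122 0.122 0.122 0.12 ]
 [0.119 0.123 0.122 0.119 0.123 0.12 ]] [[243. 232.  72. 194. 243. 243. 243.]
 [200.  61.  78.  81.  72. 229. 243.]
 [ 75.  60.  65.  76.  82.  72. 211.]
 [ 59.  60.  75.  86.  72. 224. 243.]
 [ 58.  80.  88.  84. 243. 243. 196.]
 [ 63.  83.  82. 243. 243. 194. 181.]] [[242. 231.  71. 193. 242. 242. 242.]
 [198.  61.  76.  80.  71. 228. 242.]
 [ 75.  60.  65.  74.  81.  71. 209.]
 [ 58.  59.  64.  65.  69. 223. 242.]
 [ 58.  59.  64.  72. 242. 242. 194.]
 [ 63.  61.  73. 242. 242. 193. 178.]]
```

```bash
python3 -c "
from station import r
print(r.hand_in())"
```

```text
the job is handed in; nothing more can be done
None
```

The job is handed in after about 24 s: the knob was turned and is back at rest, the empty spool stands on the desk right of the printer, the full roll is in the cradle, and the cover is shut and staying down.

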